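# Shut a data logger's cover and lock its quarter-turn fasteners

## Robot

A 6-joint arm with a two-finger parallel gripper is mounted at the origin on a cart in front of the work surface, level with it; the furniture and walls round the work are solid. World frame = base frame: x ahead of the robot, y to its left, z up, the work surface at z = 0. Lengths are in m, angles in rad, forces in N, time in s.
With the tool pointing down it reaches from about 0.225 to 0.875 m from the base axis. Payload 3.4 kg.
Tool frame: the origin (TCP) lies at the very end of the fingers, on their centre line; the grasp point (between the pads) lies 19 mm behind it; z points along the fingers, x is the direction in which the jaws open and shut, and the axes are right-handed (so a half turn about z gives the same grasp; the last joint's range is limited). The gripper opens to 85 mm and grips with 20 to 120 N. Pads are 22 mm wide; open, the fingers measure 114 mm over their backs; the gripper's body (76 mm by 85 mm) begins 54 mm behind the grasp point. The pads swing forward as they close: fully open they stand 13 mm farther back than shut.
Start: joints at [-1.335, 0.276, 1.505, -0, 1.361, -0.121], TCP at [0.201, -0.539, 0.2] pointing down, gripper open.
Joint ranges: [-2.89, 2.89], [-0.75, 2.08], [0.22, 2.7], [-1.18, 4.32], [0.11, 2.71], [-2.7, 2.7]. Speed limits (rad/s): [2.57, 2.57, 3.14, 3.14, 3.14, 3.14].

## Interface

Orientations are given as a unit quaternion [w, x, y, z].
In Python, from rig import manip gives the robot as it stands.
- The arm moves only by the tool send_rows, never from a script. Its argument "increments" is a list of rows, each a list of 5 numbers: the opening, from 0 (shut) to 1 (fully open), then the shift along the tool's x, y, z in m, then the turn about the tool's z in rad. A call has 1 to 8 rows; each row shifts and turns the commanded pose from where the row before left it, along the tool's axes as they then stand; what a row does not reach is not made up. A row lasts 1/8 s, in which the tool goes at most 62.5 mm and 10.7 degrees, less where a joint would pass 70% of its speed; a pose out of reach is approached as far as the arm can. A call is refused whole if a number of a shift passes 0.0625 or a number of a turn 0.188, either way. A call with a gripper value outside its range is refused whole. The fingers move at their own pace and stop on an object; "squeeze" is the grip in N (left out, the last holds). Time passes only in rows, so rows that do not move let the fingers close. It gives the time, the measured TCP pose, the force and the opening at its end, in the units of the state.
- manip.get_state(): the state, without advancing time (a new reading comes with each control period).
- manip.get_image(name): name is "scene" or "top" or "wrist"; returns the picture (480x640x3 uint8, red, green, blue); there is no depth.
- manip.calibration(name): a dict with "fx", "fy", "cx", "cy" (pixels), "distortion" ([k1, k2, p1, p2, k3] as OpenCV has them; the pictures are not rectified), "camera_from_world" (4x4, takes a point from world to camera coordinates). Camera axes: x right, y up, looking along -z (the intrinsics and any distortion apply to the point x, -y, -z); pixel columns grow to the right and rows downward; lengths in m; the calibration is good to about 2 mm. A picture is of the moment at which its call begins: read the wrist's pose just before it. calibration takes no time and is no camera call; for the wrist camera it gives the pose at the moment of the call.
- manip.sign_off(): hands the job in, once; it reports no verdict.
The state is a dict: "clock": time; "qpos": joint angles; "qd": joint speeds; "effort": joint torques, N m; "position": TCP position; "ee_rot": TCP orientation; "contact_force": force on the tool from outside, world axes, zero at the start; "moment": the same for the moment, N m; "width": finger opening in m.
Only numpy, scipy, OpenCV 4.12 (cv2) and the standard library are available. Lean on these libraries where they do the work, as an engineer would, in place of code of your own. Each camera call takes 0.05 s, during which the arm holds its last target.

## Task

The data logger's batteries have been changed and its cover still stands ajar. Push the cover down onto its seal, then set a fingertip in the slot of each of the two round fasteners and turn it a quarter turn clockwise to its stop, so that both lock and the cover is drawn fully home. Only push and turn: do not pick up or lift anything, do not shift the case, and leave the things beside it where they lie.

Things in the scene. Friction and masses are not known exactly. Their poses are not given: they have to be found in the camera images.
- case: Data logger case, light grey, 3 kg, loose on rubber feet: 190 (x) x 300 (y) mm, its cover's top 90 mm above the desk when shut. Origin: centre of the underside. Its x axis points from the front (capped round sockets standing out 16 mm) to the hinge at the back, z up. The hinge axis runs along y at x=+101, z=72 mm.
- cover (a joint): Hinge of the cover. 0 = fully home, positive = front edge raised; starts 0.3 to 0.5 rad. Friction holds it where it is left; 2 to 3 N at the front edge swing it down. Within the last 0.022 rad it crushes a rubber seal (about 15 N at the front edge for all of it) and springs back to about 0.015 when let go; the fasteners' cams draw it home from there.
- cover_front (a point): Point on the flat top of the cover midway between the fasteners, 10 mm behind its front edge: a place to push. Shut, it lies at x=-85, y=0, z=90 mm of the case's frame. The cover is a 20 mm thick slab, 190 x 300 mm; this point is 186 mm before the hinge axis and 18 mm above it.
- left_fastener (a joint): Turn of the fastener on the case's +y side: bare aluminium disc, 70 mm across, flush in the cover's top. Grows clockwise seen from above. 0 = free, slot front to back (along the case's x); 1.571 = locked, at its stop, slot parallel to the hinge. Starts 0 to 0.15. Needs about 0.2 N m and stays where left. Turned before the cover is down, its cam bar meets the bridge and the cover cannot shut.
- left_slot (a point): Centre of the left slot's floor. The slot runs right across the disc: 30 mm wide, about 62 mm long, 14 mm deep (floor 14 mm below the cover's top), straight side walls, closed at its ends by the cover's round hole. Cover shut: x=-45, y=+95, z=76 mm of the case's frame. This point turns with the disc; its x axis runs along the slot, z up out of it.
- right_fastener (a joint): Turn of the fastener on the case's -y side; like left_fastener in every way (clockwise from above grows, 0 free, 1.571 locked).
- right_slot (a point): Centre of the right slot's floor; like left_slot. Cover shut: x=-45, y=-95, z=76 mm of the case's frame.
- spent_cell: Used battery, 15 mm thick, 50 mm long, lying loose on the desk beside the case. Not to be moved.
- screwdriver: Slot screwdriver with a yellow handle, 220 mm long, 26 mm thick, lying loose beside the case on its +y side. Not to be moved.
- tin: Small open metal tin, 63 mm across, 42 mm high, standing loose beside the case on its -y side. Not to be moved.

How it is judged:
By the outcome, as a careful person would: the job done as asked, in the order asked, and still so for the second after the job is handed in, with the robot touching nothing.
It also fails if it takes over 72 s, if anything falls off the work surface, if the arm or the gripper's body presses on something with over 40 N, if the wrist force passes 120 N, or if a joint passes its speed limit or range.

## Working session

There is one attempt and no reset: what is moved stays moved. The work goes in short steps, Python scripts to look and compute and a tool call to move; the robot and the scene stay as the last step left them, time stands still between calls to the robot, and variables do not carry over. Pictures are saved under pics/ and viewed, and the job is handed in when it is done.

Besides the shell and the picture viewer there is one more tool, called after "Emit:" by a JSON object that holds its "method" and its "body", one argument or row to a line. send_rows: Moves the arm, as the interface text tells. Its arguments: {"type":"object","properties":{"increments":{"type":"array","items":{"type":"array","items":{"type":"number"}}},"squeeze":{"type":"number"}},"required":["increments"]}

```bash
mkdir -p pics; cat > h.py <<'E'
import numpy as np, cv2
from rig import manip
def snap(n,f):
    im=manip.get_image(n); cv2.imwrite('pics/'+f,cv2.cvtColor(im,cv2.COLOR_RGB2BGR)); return im
def ray(c,u,v):
    K=np.array([[c['fx'],0,c['cx']],[0,c['fy'],c['cy']],[0,0,1]])
    p=cv2.undistortPoints(np.array([[[u,v]]],float),K,np.array(c['distortion'],float))[0,0]
    T=np.array(c['camera_from_world']);R=T[:3,:3];t=T[:3,3]
    return -R.T@t, R.T@np.array([p[0],-p[1],-1])
def onz(c,u,v,z):
    o,d=ray(c,u,v); return o+d*(z-o[2])/d[2]
def proj(c,P):
    K=np.array([[c['fx'],0,c['cx']],[0,c['fy'],c['cy']],[0,0,1]])
    T=np.array(c['camera_from_world']);P=np.atleast_2d(P)
    q=P@T[:3,:3].T+T[:3,3]; q=q*[1,-1,-1]
    return cv2.projectPoints(q,np.zeros(3),np.zeros(3),K,np.array(c['distortion'],float))[0][:,0]
E
python3 - <<'E'
from h import *
for n in ('scene','top','wrist'): snap(n,n+'0.png')
print(manip.get_state())
for n in ('scene','top'): print(manip.calibration(n))
E
```

```text
{'clock': 0.15, 'qpos': array([-1.33500175e+00,  2.76469263e-01,  1.50584556e+00,  1.71058311e-05,
        1.36070470e+00, -1.21000483e-01]), 'qd': array([-0.00093391, -0.00139504, -0.00228816, -0.00218665, -0.00038722,
       -0.00158002]), 'effort': array([ 9.18254846e-04, -4.17144156e+01, -2.46032077e+01, -1.27693288e-04,
        7.57484726e-03,  2.58568446e-05]), 'position': array([ 0.20072946, -0.53835628,  0.19932603]), 'ee_rot': array([-4.80944602e-04,  8.21361339e-01, -5.70407786e-01, -5.27014713e-04]), 'contact_force': array([ 0.24881162, -0.248524  ,  0.56883595]), 'moment': array([-0.00285563,  0.00131473,  0.02052257]), 'width': 0.0858289607753116}
{'fx': 610.0535473051824, 'fy': 610.0535473051824, 'cx': 320.61041616381704, 'cy': 241.1133776085256, 'distortion': array([-0.14921769,  0.        ,  0.        ,  0.        ,  0.        ]), 'camera_from_world': array([[ 0.74910397, -0.66243168, -0.00524517, -0.50900242],
       [ 0.25912558,  0.28572416,  0.92261348, -0.20308675],
       [-0.60966973, -0.69249258,  0.38569009, -1.16045099],
       [ 0.        ,  0.        ,  0.        ,  1.        ]])}
{'fx': 474.13778790755555, 'fy': 474.13778790755555, 'cx': 307.5656106769132, 'cy': 243.4481317755082, 'distortion': array([-0.02454963,  0.        ,  0.        ,  0.        ,  0.        ]), 'camera_from_world': array([[ 0.01380833, -0.99975327,  0.01739927, -0.1472959 ],
       [ 0.99526597,  0.01541637,  0.09595828, -0.55008682],
       [-0.09620283,  0.01599187,  0.99523328, -0.94894306],
       [ 0.        ,  0.        ,  0.        ,  1.        ]])}
```

View pics/scene0.png

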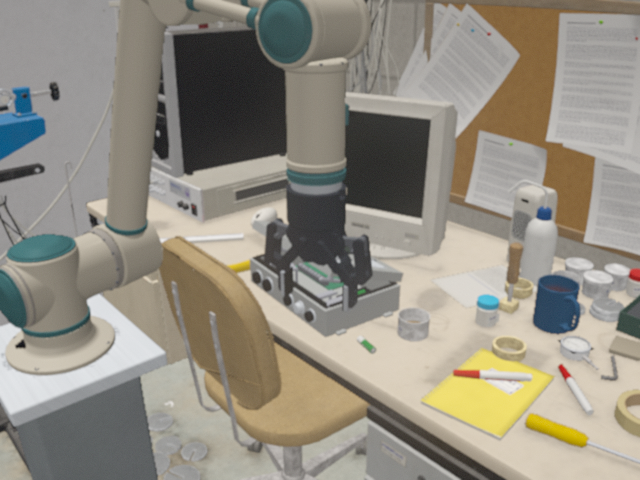

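View pics/top0.png

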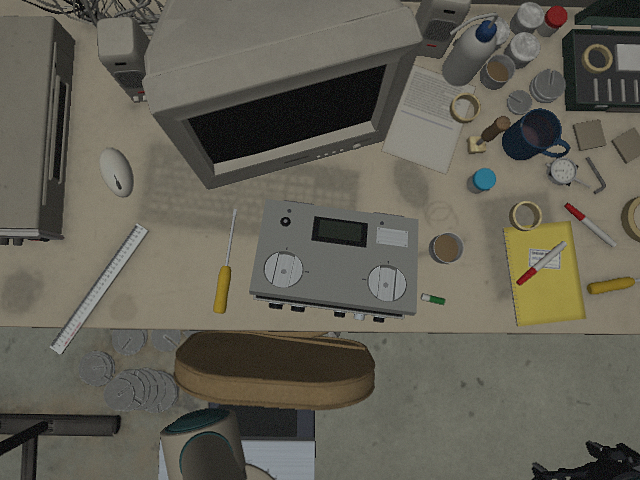

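View pics/wrist0.png

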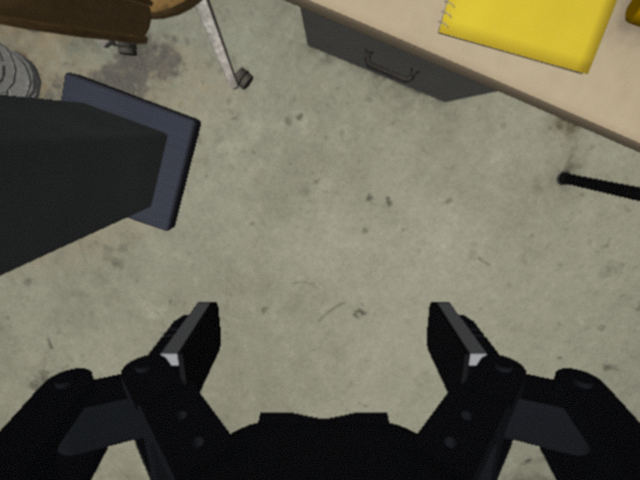

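The top view shows the case at about (335,257), with its discs at (283,269) and (387,283). The screwdriver is at (224,262), the tin at (446,248) and the cell at (433,298). I'll enlarge it.

```bash
python3 - <<'E'
import cv2
a=cv2.imread('pics/top0.png')[190:335,235:435]
cv2.imwrite('pics/tz.png',cv2.resize(a,None,fx=4,fy=4,interpolation=cv2.INTER_CUBIC))
a=cv2.imread('pics/scene0.png')[220:360,230:440]
cv2.imwrite('pics/sz.png',cv2.resize(a,None,fx=3.8,fy=3.8,interpolation=cv2.INTER_CUBIC))
E
```

```text
(no output)
```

View pics/tz.png

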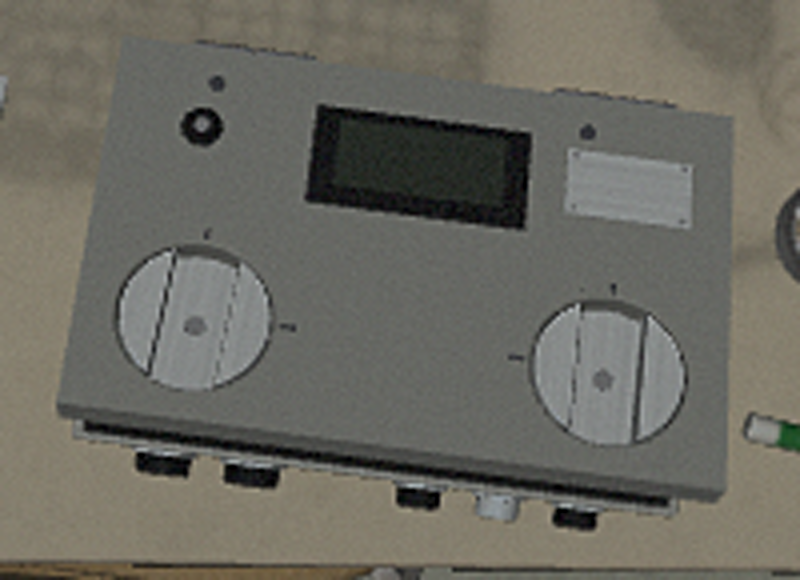

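View pics/sz.png

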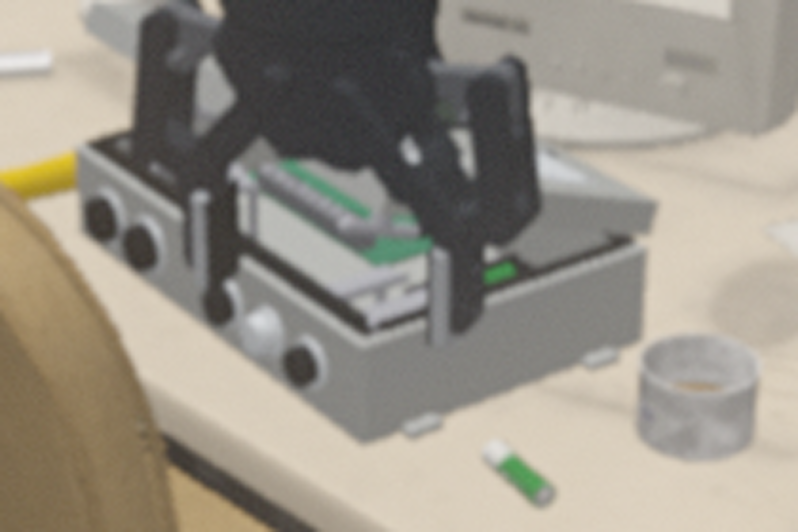

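```bash
cat > fit.py <<'E'
from h import *
from scipy.optimize import least_squares
c=manip.calibration('top')
px=np.array([[123,40],[733,117],[720,493],[60,410],[195,317],[608,373]])/4+[235,190]
# body frame offsets from hinge: d in front, h above, y
D=np.array([[6,18,150],[6,18,-150],[196,18,-150],[196,18,150],[146,18,95],[146,18,-95]])/1000
D2=D.copy()
def world(p,D=D):
    x,y,w,a=p; X=.101-D[:,0]*np.cos(a)+D[:,1]*np.sin(a); Z=.072+D[:,0]*np.sin(a)+D[:,1]*np.cos(a)
    return np.c_[x+X*np.cos(w)-D[:,2]*np.sin(w), y+X*np.sin(w)+D[:,2]*np.cos(w), Z]
r=least_squares(lambda p:(proj(c,world(p))-px).ravel(),[.5,-.2,0,.35])
print(r.x,r.fun.reshape(-1,2).round(1)); print(world(r.x).round(3))
print(onz(c,224,300,.013),onz(c,446,248,.042),onz(c,433,298,.015))
for u,v in ((77,430),(672,512)): print(onz(c,235+u/4,190+v/4,.07))
print('front',world(r.x,np.array([[.186,.018,0]])))
E
python3 fit.py
```

```text
[ 0.51420521 -0.19284637 -0.11330072  0.30792248] [[-0.3 -0.9]
 [ 0.2 -0.3]
 [ 0.9  0.4]
 [-0.6 -0.2]
 [ 0.   0.8]
 [-0.1  0.1]]
[[ 0.631 -0.055  0.091]
 [ 0.597 -0.353  0.091]
 [ 0.417 -0.333  0.149]
 [ 0.451 -0.035  0.149]
 [ 0.492 -0.095  0.133]
 [ 0.471 -0.284  0.133]]
[0.43372214 0.03135332 0.013     ] [ 0.54584729 -0.42188807  0.042     ] [ 0.44359467 -0.40162834  0.015     ]
[ 0.44081042 -0.03622843  0.07      ]
[ 0.40488918 -0.32673942  0.07      ]
front [[ 0.44386302 -0.18484227  0.14552616]]
```

Emit:
{"method": "send_rows", "body": {
  "increments": [
    [0, 0, 0, 0, -0.1835],
    [0, 0, 0, 0, -0.1835],
    [0, 0, 0, 0, -0.1835],
    [0, 0, 0, 0, -0.1835],
    [0, 0, 0, 0, -0.1835],
    [0, 0, 0, 0, -0.1835],
    [0, 0, 0, 0, 0]
  ],
  "squeeze": 20
}}

```text
clock: 1.02
position: [0.2008, -0.5386, 0.1997]
ee_rot: [-0.0, 0.998, -0.058, -0.0]
contact_force: [-0.4, 0.3, -0.3]
width: -0.0007
```

```bash
cat >> h.py <<'E'
from scipy.spatial.transform import Rotation as Ro
def st():
    s=manip.get_state(); w,x,y,z=s['ee_rot']; R=Ro.from_quat([x,y,z,w]).as_matrix()
    print('t',round(s['clock'],2),'p',np.array(s['position']).round(4),'yaw',round(float(np.arctan2(R[1,0],R[0,0])),4),'tilt',R[:2,2].round(4),'F',np.array(s['contact_force']).round(1),'M',np.array(s['moment']).round(2),'w',round(s['width'],4))
    return s,R
def to(t):
    s,R=st(); print('tool delta',(R.T@(np.array(t)-s['position'])).round(4))
E
python3 -c "
from h import *
to([.4426,-.1847,.2])"
```

```text
t 1.02 p [ 0.2008 -0.5386  0.1997] yaw -0.1152 tilt [-0.0001  0.0006] F [-0.4  0.3 -0.3] M [-0.05  0.04  0.01] w -0.0007
tool delta [ 1.995e-01 -3.793e-01 -1.000e-04]
```

Emit:
{"method": "send_rows", "body": {
  "increments": [
    [0, 0.022, -0.042, 0, 0],
    [0, 0.022, -0.042, 0, 0],
    [0, 0.022, -0.042, 0, 0],
    [0, 0.022, -0.042, 0, 0],
    [0, 0.022, -0.042, 0, 0],
    [0, 0.022, -0.042, 0, 0],
    [0, 0.022, -0.042, 0, 0],
    [0, 0.022, -0.042, 0, 0]
  ]
}}

```text
clock: 2.02
position: [0.4143, -0.2234, 0.2001]
ee_rot: [0.0, 0.998, -0.058, 0.0]
contact_force: [-0.1, -0.5, 0.9]
width: -0.0001
```

Emit:
{"method": "send_rows", "body": {
  "increments": [
    [0, 0.012, -0.022, 0, 0],
    [0, 0.012, -0.022, 0, 0],
    [0, 0, 0, 0, 0],
    [0, 0, 0, 0, 0]
  ]
}}

```text
clock: 2.52
position: [0.442, -0.1842, 0.1999]
ee_rot: [0.0, 0.998, -0.057, -0.0]
contact_force: [-0.8, -0.3, -0.4]
width: 0.0001
```

```bash
python3 -c "
from h import *
to([.4426,-.1847,.2]); snap('top','t1.png');snap('wrist','w1.png')"
```

```text
t 2.52 p [ 0.442  -0.1842  0.1999] yaw -0.1142 tilt [-0.0007 -0.0005] F [-0.8 -0.3 -0.4] M [ 0.    0.06 -0.02] w 0.0001
tool delta [ 0.0007  0.0004 -0.0001]
```

View pics/w1.png

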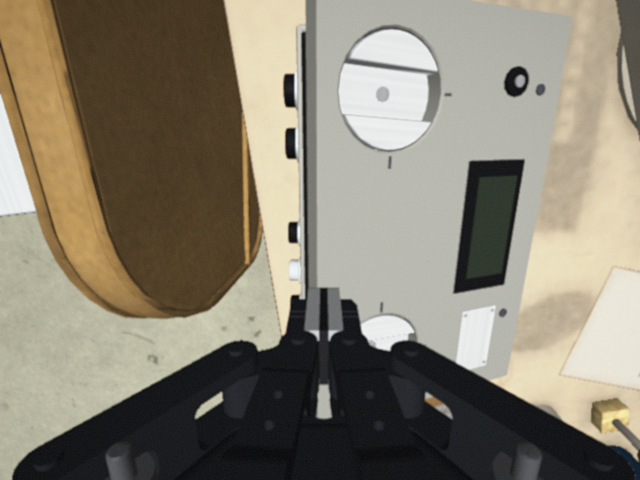

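The wrist view shows the shut fingertips (325,290) over the front strip of the cover, between the two discs. Next I push down.

Emit:
{"method": "send_rows", "body": {
  "increments": [
    [0, 0, 0, 0.025, 0],
    [0, 0, 0, 0.02, 0],
    [0, 0, 0, 0.012, 0],
    [0, 0, 0, 0.01, 0],
    [0, 0, 0, 0.01, 0],
    [0, 0, 0, 0.01, 0],
    [0, 0, 0, 0.008, 0]
  ]
}}

```text
clock: 3.5
position: [0.4424, -0.1838, 0.1046]
ee_rot: [0.0, 0.998, -0.056, 0.0]
contact_force: [-1.2, 1.0, 1.1]
width: -0.0001
```

Emit:
{"method": "send_rows", "body": {
  "increments": [
    [0, 0, 0, 0.005, 0],
    [0, 0, 0, 0.004, 0],
    [0, 0, 0, 0.003, 0],
    [0, 0, 0, 0, 0]
  ]
}}

```text
clock: 4.0
position: [0.4425, -0.1838, 0.0929]
ee_rot: [0.0, 0.998, -0.056, 0.0]
contact_force: [0.4, -0.9, 0.1]
width: -0.0
```

Emit:
{"method": "send_rows", "body": {
  "increments": [
    [0, 0, 0, 0.002, 0],
    [0, 0, 0, 0.002, 0],
    [0, 0, 0, 0.001, 0],
    [0, 0, 0, 0, 0]
  ]
}}

```text
clock: 4.5
position: [0.4425, -0.1838, 0.0879]
ee_rot: [0.0, 0.998, -0.057, 0.0]
contact_force: [0.2, 1.3, -0.2]
width: 0.0001
```

```bash
python3 -c "
from h import *
st(); snap('scene','s2.png');a=cv2.imread('pics/s2.png')[200:360,220:430]
cv2.imwrite('pics/s2z.png',cv2.resize(a,None,fx=3.7,fy=3.7,interpolation=cv2.INTER_CUBIC))"
```

```text
t 4.5 p [ 0.4425 -0.1838  0.0879] yaw -0.1131 tilt [ 0.0001 -0.    ] F [ 0.2  1.3 -0.2] M [ 0.02  0.03 -0.01] w 0.0001
```

View pics/s2z.png

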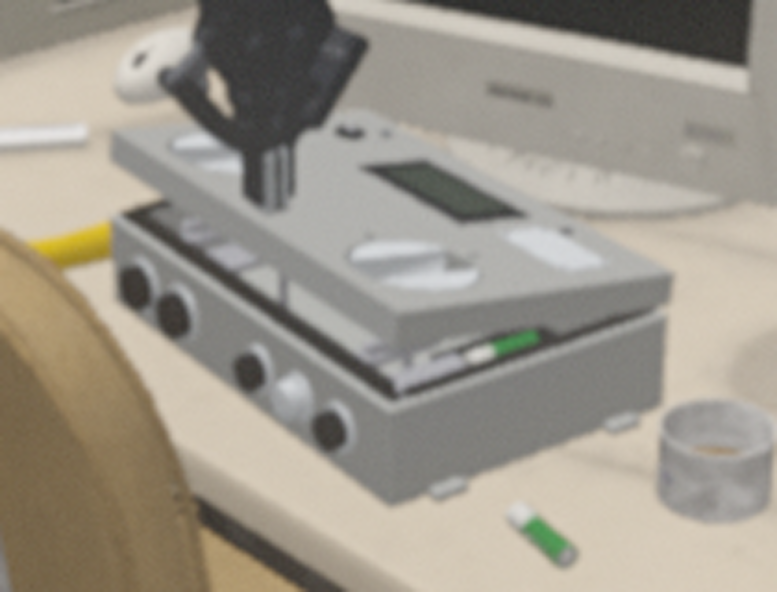

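```bash
python3 -c "
from h import *
c=manip.calibration('scene')
for z in (.088,.1,.12,.14): print(z,(proj(c,[.4425,-.1838,z])[0]-[220,200])*3.7)
exec(open('fit.py').read().split('print(onz')[0])
for a in (.308,.1,0,.2): print(a,((proj(manip.calibration('scene'),world([*r.x[:3],a]))-[220,200])*3.7).round(0).tolist())
print(manip.get_state())
snap('top','t3.png');snap('wrist','w3.png')"
```

```text
0.088 [272.30312878 258.33071762]
0.1 [271.81421115 238.97629597]
0.12 [270.99614733 206.39007502]
0.14 [270.17424814 173.39134186]
[ 0.51420521 -0.19284637 -0.11330072  0.30792248] [[-0.3 -0.9]
 [ 0.2 -0.3]
 [ 0.9  0.4]
 [-0.6 -0.2]
 [ 0.   0.8]
 [-0.1  0.1]]
[[ 0.631 -0.055  0.091]
 [ 0.597 -0.353  0.091]
 [ 0.417 -0.333  0.149]
 [ 0.451 -0.035  0.149]
 [ 0.492 -0.095  0.133]
 [ 0.471 -0.284  0.133]]
0.308 [[372.0, 108.0], [683.0, 270.0], [419.0, 258.0], [125.0, 84.0], [241.0, 118.0], [430.0, 225.0]]
0.1 [[367.0, 110.0], [678.0, 273.0], [400.0, 334.0], [111.0, 148.0], [229.0, 166.0], [415.0, 279.0]]
0 [[365.0, 111.0], [675.0, 274.0], [395.0, 370.0], [108.0, 179.0], [226.0, 189.0], [412.0, 305.0]]
0.2 [[370.0, 109.0], [680.0, 271.0], [407.0, 298.0], [116.0, 117.0], [234.0, 143.0], [422.0, 253.0]]
{'clock': 4.55, 'qpos': array([-5.39067522e-01,  2.28134319e-01,  1.87709145e+00,  1.06391710e-04,
        1.03614264e+00, -4.26034204e-01]), 'qd': array([-0.00187031, -0.00108236,  0.00035251,  0.00074123, -0.00043582,
       -0.001141  ]), 'effort': array([-1.25405958e-02, -3.46004605e+01, -2.03974789e+01, -8.69826763e-03,
        1.23419805e-02, -5.61082777e-05]), 'position': array([ 0.44252713, -0.18379296,  0.08791938]), 'ee_rot': array([ 1.14825016e-05,  9.98401820e-01, -5.65136336e-02,  1.20563923e-04]), 'contact_force': array([ 0.24807592, -0.45049689,  0.97207018]), 'moment': array([-0.03848653,  0.03183959, -0.02494143]), 'width': -0.00011994094854623423}
```

View pics/w3.png

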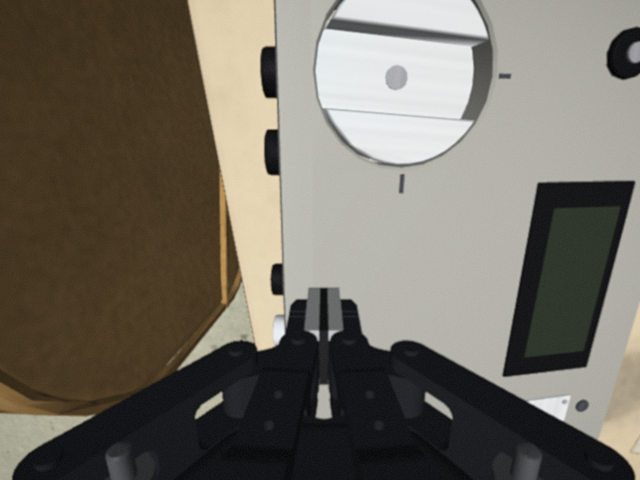

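View pics/t3.png

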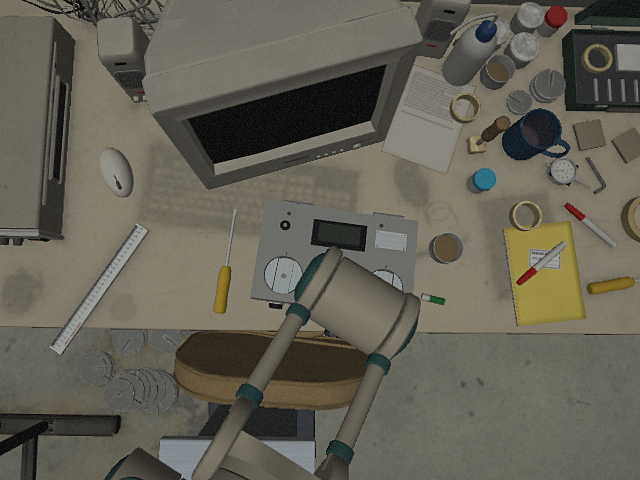

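```bash
python3 -c "
from h import *
st(); snap('scene','s4.png');a=cv2.imread('pics/s4.png')[200:360,220:430]
cv2.imwrite('pics/s4z.png',cv2.resize(a,None,fx=3.7,fy=3.7,interpolation=cv2.INTER_CUBIC))"
```

```text
t 4.65 p [ 0.4426 -0.1838  0.088 ] yaw -0.1131 tilt [ 0.0003 -0.0001] F [ 0.3 -0.3  0. ] M [-0.01 -0.03  0.02] w -0.0003
```

View pics/s4z.png

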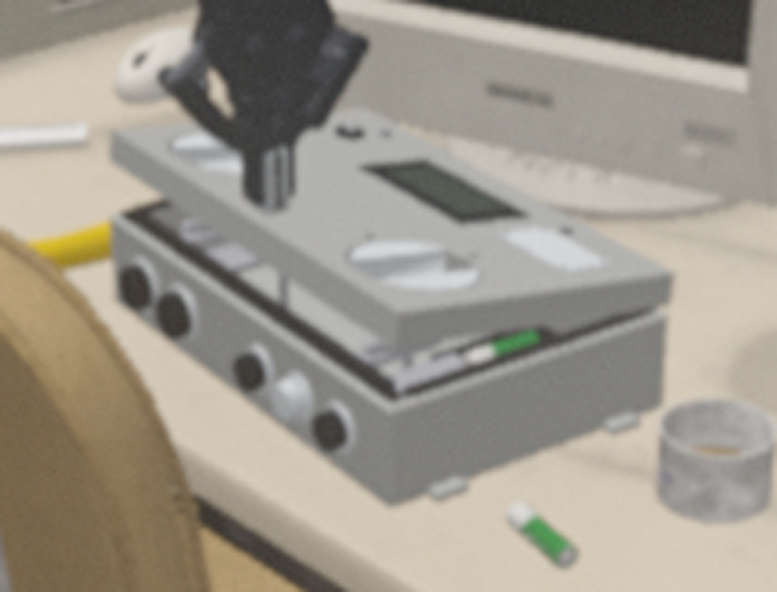

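```bash
python3 -c "
from h import *
c=manip.calibration('scene')
def cw(x,y,z,w=-.1133): return [.5142+x*np.cos(w)-y*np.sin(w), -.1928+x*np.sin(w)+y*np.cos(w), z]
P=np.array([cw(-.095,-.15,0),cw(-.095,-.15,.07),cw(.095,-.15,0),cw(-.095,.15,.07)])
print(((proj(c,P)-[220,200])*3.7).round())
print('start tcp in scene',proj(c,[.2007,-.5384,.1993]), proj(c,[.2007+.0425*.349,-.5384-.0425*.937,.1993]))
w=manip.calibration('wrist'); T=np.array(w['camera_from_world']); print('wristcam pos',-T[:3,:3].T@T[:3,3]); print(T.round(3),w['fx'],w['cx'],w['cy'],w['distortion'])
s,R=st()
print('tcp in wrist',proj(w,s['position']), proj(w,s['position']-R[:,2]*.02))
print('tcp now top',proj(manip.calibration('top'),s['position']))
for a in (0,.15,.3):
  for y in(.095,):
    z=.072+.146*np.sin(a)+.018*np.cos(a);x=.101-.146*np.cos(a)+.018*np.sin(a)
    print(a,proj(w,cw(x,y,z)))
"
python3 - <<'E'
import cv2
a=cv2.imread('pics/t3.png')[190:335,235:435]
cv2.imwrite('pics/t3z.png',cv2.resize(a,None,fx=4,fy=4,interpolation=cv2.INTER_CUBIC))
E
```

```text
[[395. 521.]
 [395. 404.]
 [667. 417.]
 [110. 209.]]
start tcp in scene [[318.38448531 329.46531472]] [[346.30166219 337.02059426]]
wristcam pos [ 0.45157398 -0.10756234  0.26087701]
[[ 0.994 -0.112  0.001 -0.461]
 [ 0.108  0.948 -0.299  0.131]
 [ 0.033  0.297  0.954 -0.232]
 [ 0.     0.     0.     1.   ]] 356.16547191284707 323.30278129143346 238.38209784494168 [-0.01292318  0.          0.          0.          0.        ]
t 4.7 p [ 0.4425 -0.1838  0.088 ] yaw -0.113 tilt [ 0.0002 -0.0001] F [ 0.1  1.5 -0.4] M [-0.   -0.02  0.05] w -0.0002
tcp in wrist [[322.30341435 279.33608535]] [[322.21307724 296.55705468]]
tcp now top [[330.6206935 297.8133191]]
0 [[383.44546832  86.2137864 ]]
0.15 [[403.6879695   80.14500311]]
0.3 [[439.84049871  72.40289329]]
```

View pics/t3z.png

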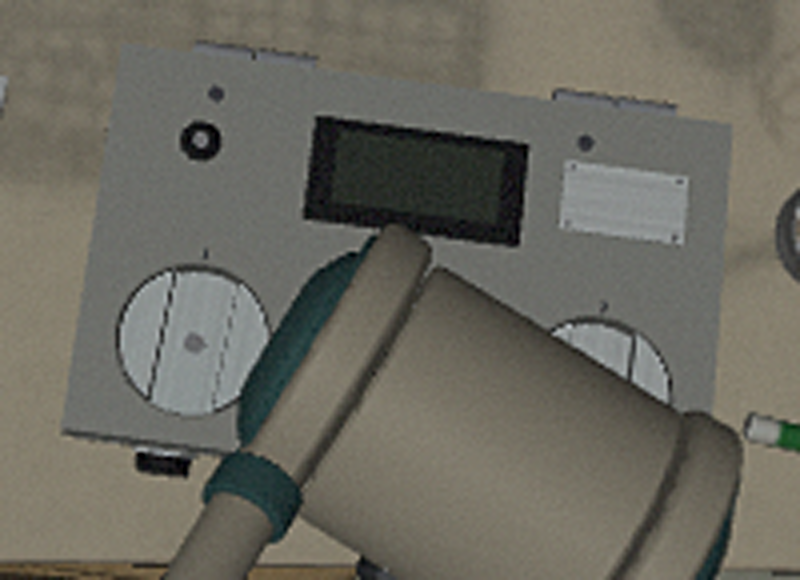

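The scene, top and wrist views all put the cover at about 0.15 rad. The fingertip in the scene zoom, at (270,206), sits on it at z≈0.117. So the real tips end about 28 mm behind the reported TCP. I'll go on lowering and watch the force.

Emit:
{"method": "send_rows", "body": {
  "increments": [
    [0, 0, 0, 0.005, 0],
    [0, 0, 0, 0.005, 0],
    [0, 0, 0, 0.005, 0],
    [0, 0, 0, 0.003, 0],
    [0, 0, 0, 0, 0]
  ]
}}

```text
clock: 5.32
position: [0.4424, -0.1837, 0.0696]
ee_rot: [-0.0, 0.998, -0.057, -0.0]
contact_force: [0.5, 0.2, 0.1]
width: 0.0003
```

```bash
python3 -c "
from h import *
st(); snap('scene','s5.png');a=cv2.imread('pics/s5.png')[200:360,220:430]
cv2.imwrite('pics/s5z.png',cv2.resize(a,None,fx=3.7,fy=3.7,interpolation=cv2.INTER_CUBIC))"
```

```text
t 5.33 p [ 0.4424 -0.1837  0.0696] yaw -0.1131 tilt [-0.0002  0.0002] F [0.5 0.2 0.1] M [-0.04 -0.03 -0.04] w 0.0003
```

View pics/s5z.png

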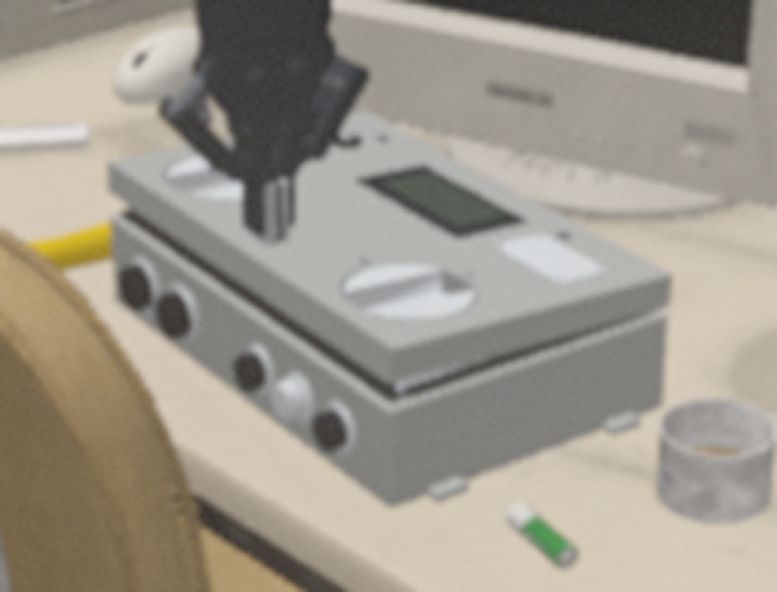

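Emit:
{"method": "send_rows", "body": {
  "increments": [
    [0, 0, 0, 0.003, 0],
    [0, 0, 0, 0.002, 0],
    [0, 0, 0, 0.002, 0],
    [0, 0, 0, 0, 0]
  ]
}}

```text
clock: 5.88
position: [0.4424, -0.1837, 0.0628]
ee_rot: [-0.0, 0.998, -0.057, 0.0]
contact_force: [0.1, -0.5, 0.1]
width: -0.0001
```

```bash
python3 -c "
from h import *
st(); snap('scene','s6.png');a=cv2.imread('pics/s6.png')[200:360,220:430]
cv2.imwrite('pics/s6z.png',cv2.resize(a,None,fx=3.7,fy=3.7,interpolation=cv2.INTER_CUBIC))"
```

```text
t 5.88 p [ 0.4424 -0.1837  0.0628] yaw -0.1132 tilt [0.     0.0001] F [ 0.1 -0.5  0.1] M [-0.    0.01 -0.02] w -0.0001
```

View pics/s6z.png

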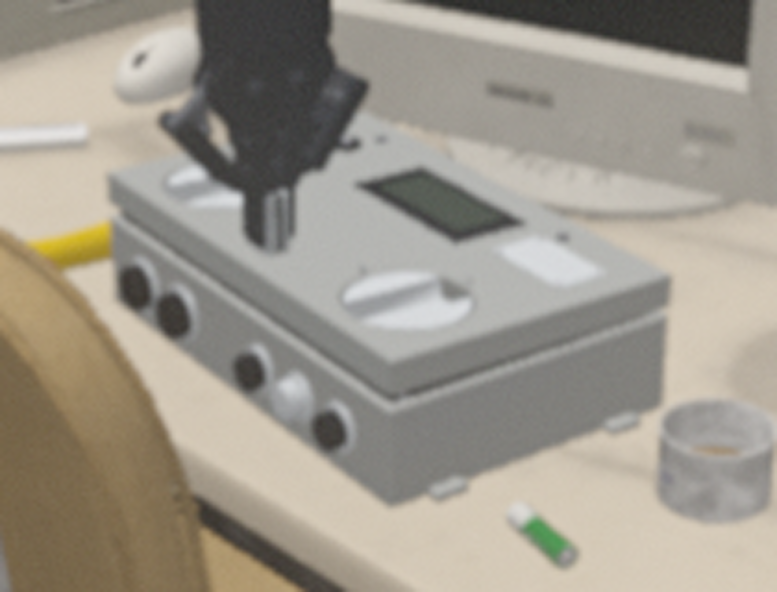

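Emit:
{"method": "send_rows", "body": {
  "increments": [
    [0, 0, 0, 0.002, 0],
    [0, 0, 0, 0, 0]
  ]
}}

```text
clock: 6.18
position: [0.4424, -0.1838, 0.0611]
ee_rot: [0.0, 0.998, -0.056, 0.0]
contact_force: [-0.1, 0.6, 0.7]
width: 0.0002
```

Emit:
{"method": "send_rows", "body": {
  "increments": [
    [0, 0, 0, 0.002, 0],
    [0, 0, 0, 0, 0]
  ]
}}

```text
clock: 6.42
position: [0.4423, -0.1838, 0.0594]
ee_rot: [0.0, 0.998, -0.056, -0.0]
contact_force: [-2.3, 0.2, 5.3]
width: -0.0001
```

Emit:
{"method": "send_rows", "body": {
  "increments": [
    [0, 0, 0, 0.0015, 0],
    [0, 0, 0, 0, 0]
  ]
}}

```text
clock: 6.68
position: [0.4423, -0.1838, 0.0586]
ee_rot: [0.0, 0.998, -0.056, 0.0]
contact_force: [-3.2, 1.2, 10.8]
width: -0.0002
```

Emit:
{"method": "send_rows", "body": {
  "increments": [
    [0, 0, 0, 0.0015, 0],
    [0, 0, 0, 0, 0]
  ]
}}

```text
clock: 6.92
position: [0.4423, -0.1838, 0.0585]
ee_rot: [0.0, 0.998, -0.056, 0.0]
contact_force: [-5.4, 1.8, 21.5]
width: 0.0001
```

Force climbed to 21.5 N with almost no travel, so the cover is seated. That puts the tip about 31.5 mm behind the reported TCP. I'll raise, open to about 24 mm and look.

Emit:
{"method": "send_rows", "body": {
  "increments": [
    [0, 0, 0, -0.005, 0],
    [0, 0, 0, -0.03, 0],
    [0.28, 0, 0, -0.05, 0],
    [0.28, 0, 0, -0.05, 0],
    [0.28, 0, 0, -0.01, 0],
    [0.28, 0, 0, 0, 0]
  ]
}}

```text
clock: 7.68
position: [0.4425, -0.1838, 0.2009]
ee_rot: [0.0, 0.998, -0.056, 0.0]
contact_force: [0.4, 0.4, -0.4]
width: 0.0242
```

```bash
python3 -c "
from h import *
st(); snap('wrist','w7.png'); snap('scene','s7.png');snap('top','t7.png')
a=cv2.imread('pics/t7.png')[190:335,235:435]
cv2.imwrite('pics/t7z.png',cv2.resize(a,None,fx=4,fy=4,interpolation=cv2.INTER_CUBIC))"
```

```text
t 7.67 p [ 0.4425 -0.1838  0.2009] yaw -0.113 tilt [ 0.0006 -0.0004] F [ 0.4  0.4 -0.4] M [0.04 0.03 0.03] w 0.0242
```

View pics/w7.png

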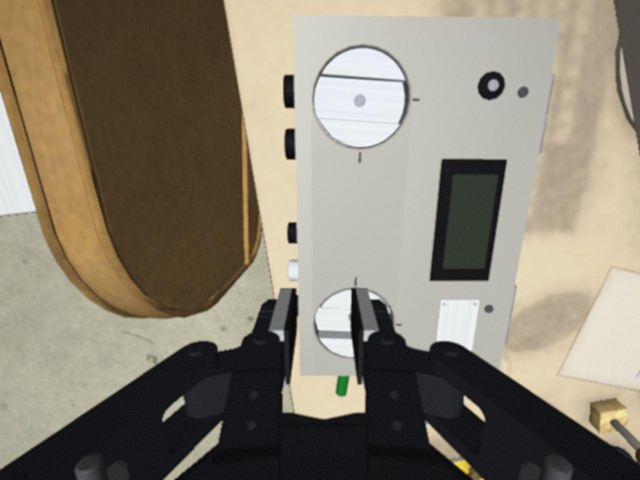

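View pics/t7z.png

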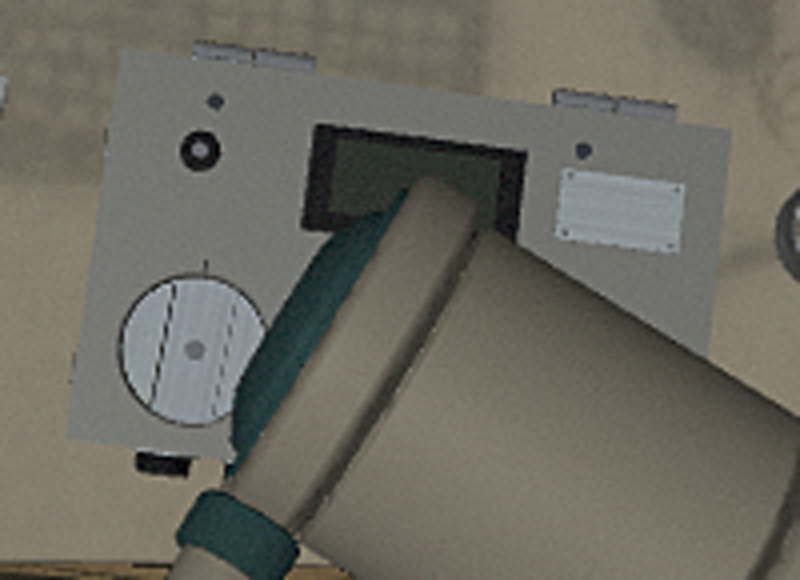

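```bash
cat > m.py <<'E'
from h import *
def disc(f,box):
    im=cv2.imread('pics/'+f); x0,y0,x1,y1=box; g=cv2.cvtColor(im[y0:y1,x0:x1],cv2.COLOR_BGR2GRAY)
    m=(g>g[g.shape[0]//2-20:g.shape[0]//2+20].max()*0 +  np.percentile(g,50)+8).astype(np.uint8)*255
    m=cv2.morphologyEx(m,cv2.MORPH_CLOSE,np.ones((7,7)))
    cs,_=cv2.findContours(m,cv2.RETR_EXTERNAL,cv2.CHAIN_APPROX_NONE); k=cv2.convexHull(max(cs,key=cv2.contourArea))
    e=cv2.fitEllipse(k); return e[0][0]+x0,e[0][1]+y0,e
if __name__=='__main__':
    w=manip.calibration('wrist'); t=manip.calibration('top')
    u=disc('w7.png',(302,35,420,158)); print(u,onz(w,u[0],u[1],.0922))
    print('hole wrist',onz(w,360,100,.0782)); print('hole top',onz(t,235+195/4,190+350/4,.0782),'disc top',onz(t,235+194.5/4,190+349.5/4,.0922))
    print('right hole wrist',onz(w,353,319,.0782))
    for p,z in (((320,75),.0922),((407,81),.0922),((325,119),.0922),((402,124),.0922)): print(onz(w,*p,z))
    # cover back corners/ front corners wrist
    for p,z in (((297,16),.0924),((559,18),.09)): print('cor',onz(w,*p,z))
    cw=lambda x,y,W=-.1133:[.5142+x*np.cos(W)-y*np.sin(W), -.1928+x*np.sin(W)+y*np.cos(W)]
    print('fit left',cw(-.045,.095),'right',cw(-.045,-.095))
E
python3 m.py
python3 - <<'E'
import cv2
a=cv2.imread('pics/w7.png')[30:165,295:425]
cv2.imwrite('pics/w7z.png',cv2.resize(a,None,fx=4.4,fy=4.4,interpolation=cv2.INTER_CUBIC))
E
```

```text
(360.5400161743164, 97.15676879882812, ((58.540016174316406, 62.156768798828125), (90.5425796508789, 97.4809799194336), 11.849433898925781)) [ 0.47970441 -0.08893913  0.0922    ]
hole wrist [ 0.48055814 -0.09002583  0.0782    ]
hole top [ 0.48029278 -0.09316627  0.0782    ] disc top [ 0.4801922  -0.09338583  0.0922    ]
right hole wrist [ 0.45842729 -0.27920434  0.0782    ]
[ 0.45186606 -0.07072412  0.0922    ]
[ 0.51409803 -0.08174717  0.0922    ]
[ 0.45209393 -0.1011695   0.0922    ]
[ 0.50902098 -0.11114792  0.0922    ]
cor [ 0.44038875 -0.03156329  0.0924    ]
cor [ 0.62257448 -0.05214199  0.09      ]
fit left [np.float64(0.4802290076490654), np.float64(-0.09332150142521883)] right [np.float64(0.4587480347187478), np.float64(-0.28210330087094654)]
```

View pics/w7z.png

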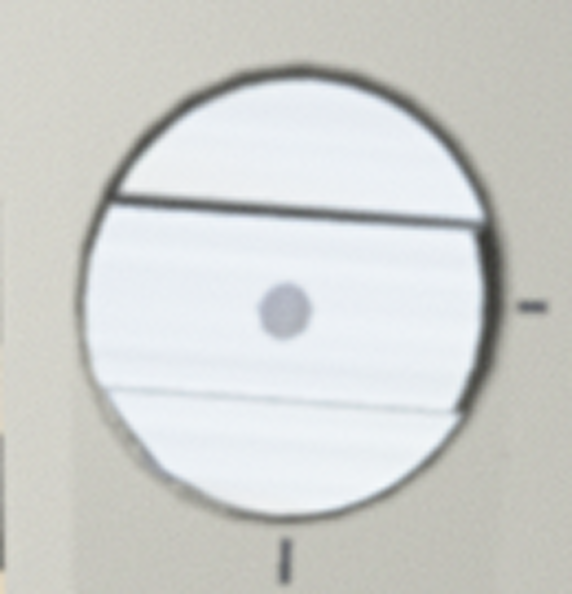

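```bash
python3 -c "
from h import *
to([.480,-.0915,.2])"
```

```text
t 7.83 p [ 0.4413 -0.1832  0.1991] yaw -0.1131 tilt [-0.0033  0.0019] F [ 0.8 -0.2 -0.4] M [-0.01 -0.06 -0.  ] w 0.0239
tool delta [ 0.0281 -0.0954 -0.0009]
```

Emit:
{"method": "send_rows", "body": {
  "increments": [
    [0.28, 0.01, -0.032, 0, 0],
    [0.28, 0.01, -0.032, 0.02, 0],
    [0.28, 0.008, -0.0315, 0.04, 0],
    [0.28, 0, 0, 0.04, 0.06],
    [0.28, 0, 0, 0.024, 0],
    [0.28, 0, 0, 0, 0],
    [0.28, 0, 0, 0, 0]
  ]
}}

```text
clock: 8.7
position: [0.4813, -0.0923, 0.0771]
ee_rot: [0.0, 0.996, -0.086, 0.0]
contact_force: [-0.6, -0.6, -0.4]
width: 0.0239
```

```bash
python3 -c "
from h import *
to([.480,-.0915,.075]); snap('wrist','w8.png'); snap('scene','s8.png')
a=cv2.imread('pics/s8.png')[200:320,210:350]
cv2.imwrite('pics/s8z.png',cv2.resize(a,None,fx=5,fy=5,interpolation=cv2.INTER_CUBIC))"
```

```text
t 8.7 p [ 0.4813 -0.0923  0.0771] yaw -0.1731 tilt [-0.     -0.0001] F [-0.6 -0.6 -0.4] M [-0.01 -0.   -0.  ] w 0.0239
tool delta [-0.0014 -0.0005  0.0021]
```

View pics/w8.png

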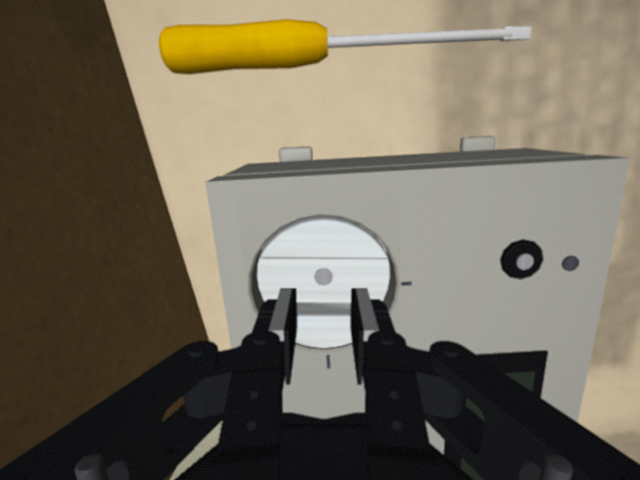

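View pics/s8z.png

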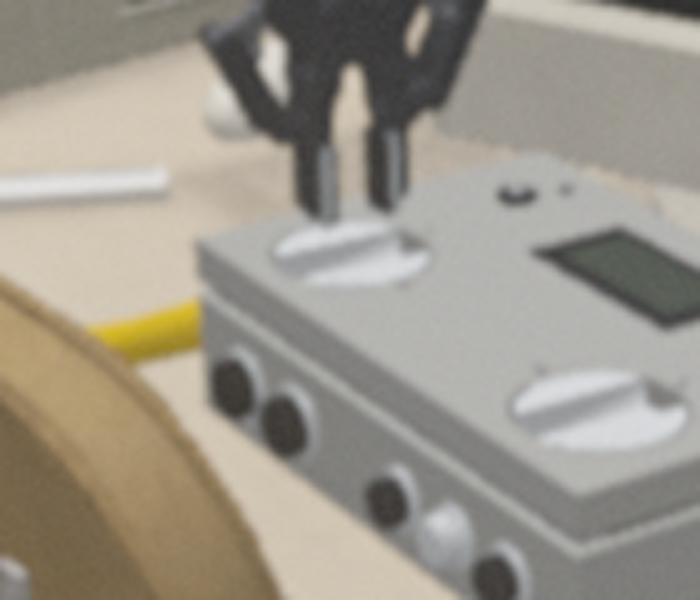

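```bash
python3 -c "
from h import *
w=manip.calibration('wrist'); s,R=st()
print('hole',onz(w,323,277,.0782),'disc',onz(w,(251+396)/2,(216+348)/2,.0922))
for y,l in ((258,'far'),(303,'near')): print(l,onz(w,323,y,.0922))
for h in (.03,.034,.038):
  for y in (-.011,.011): print(h,y,proj(w,s['position']+R@np.array([[.012,y,-h],[-.012,y,-h]]).T[:, 0]),proj(w,s['position']+R@np.array([-.012,y,-h])))
T=np.array(w['camera_from_world']);print(R.T@(-T[:3,:3].T@T[:3,3]-s['position']))
a=cv2.imread('pics/w8.png')[200:400,220:420]
cv2.imwrite('pics/w8z.png',cv2.resize(a,None,fx=3,fy=3,interpolation=cv2.INTER_CUBIC))"
```

```text
t 8.8 p [ 0.4819 -0.0925  0.0779] yaw -0.1732 tilt [ 0.0019 -0.0007] F [ 0.  -0.5  0.2] M [ 0.01 -0.    0.  ] w 0.0241
hole [ 0.48246258 -0.09109069  0.0782    ] disc [ 0.48327639 -0.08769975  0.0922    ]
far [ 0.4851783  -0.07542004  0.0922    ]
near [ 0.48108421 -0.09882213  0.0922    ]
0.03 -0.011 [[349.57454115 284.24303748]] [[294.80631931 284.24164901]]
0.03 0.011 [[348.48304842 328.30804343]] [[295.96029721 328.31060773]]
0.034 -0.011 [[350.23799102 288.18615642]] [[294.0986161  288.18509057]]
0.034 0.011 [[349.0914466  333.13870591]] [[295.3110938  333.14174546]]
0.038 -0.011 [[350.93541472 292.33158252]] [[293.35467195 292.33087242]]
0.038 0.011 [[349.72955448 338.20583962]] [[294.63018831 338.20939592]]
[ 0.00037938 -0.07679087 -0.17290191]
```

View pics/w8z.png

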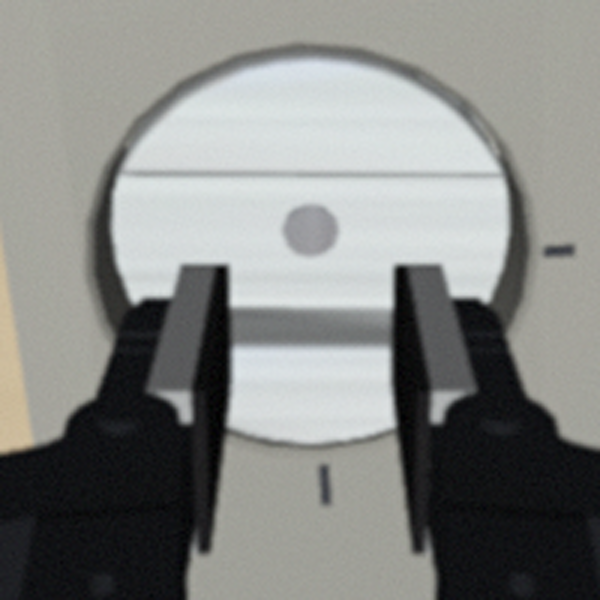

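The wrist view fits a tip 34 mm behind the TCP at this opening. The slot centre is about 1.5 mm toward the camera from the fingers, and the fingers run along the slot. I'll correct for that and go in.

Emit:
{"method": "send_rows", "body": {
  "increments": [
    [0.28, -0.001, -0.0015, 0, 0],
    [0.28, 0, 0, 0.01, 0],
    [0.28, 0, 0, 0.006, 0],
    [0.28, 0, 0, 0.005, 0],
    [0.28, 0, 0, 0.003, 0],
    [0.28, 0, 0, 0, 0]
  ]
}}

```text
clock: 9.55
position: [0.4801, -0.0904, 0.0527]
ee_rot: [-0.0, 0.996, -0.086, -0.0]
contact_force: [-0.1, -0.2, 0.3]
width: 0.024
```

Emit:
{"method": "send_rows", "body": {
  "increments": [
    [0.28, 0, 0, 0.003, 0],
    [0.28, 0, 0, 0.002, 0],
    [0.28, 0, 0, 0, 0]
  ]
}}

```text
clock: 9.93
position: [0.4802, -0.0904, 0.0479]
ee_rot: [0.0, 0.996, -0.086, -0.0]
contact_force: [0.1, -0.1, -0.4]
width: 0.0241
```

```bash
python3 -c "
from h import *
st(); snap('wrist','w9.png'); snap('scene','s9.png')
a=cv2.imread('pics/s9.png')[200:320,210:350]
b=cv2.imread('pics/w9.png')[200:400,220:420]
cv2.imwrite('pics/z9.png',np.hstack([cv2.resize(a,(467,400),interpolation=cv2.INTER_CUBIC),cv2.resize(b,(400,400))])[:, :800])"
```

```text
t 9.93 p [ 0.4802 -0.0904  0.0479] yaw -0.173 tilt [-0.0003  0.    ] F [ 0.1 -0.1 -0.4] M [-0.02 -0.   -0.  ] w 0.0241
```

View pics/z9.png

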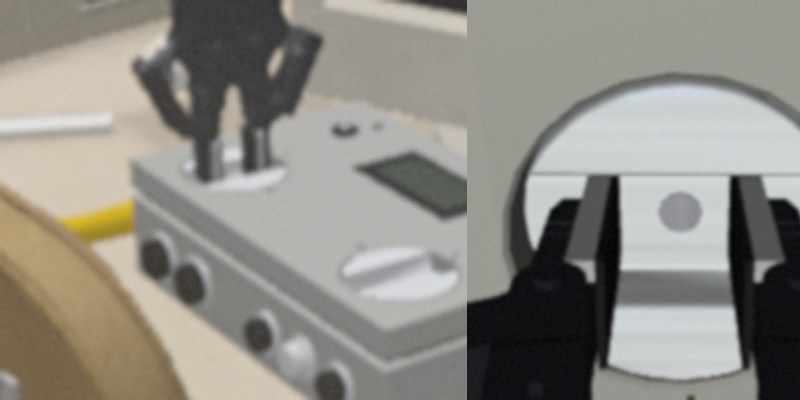

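The fingertips are about 10 mm inside the left slot with no contact force, so I start turning.

Emit:
{"method": "send_rows", "body": {
  "increments": [
    [0.28, 0, 0, 0, 0.1],
    [0.28, 0, 0, 0, 0.1],
    [0.28, 0, 0, 0, 0.1],
    [0.28, 0, 0, 0, 0.1],
    [0.28, 0, 0, 0, 0.1],
    [0.28, 0, 0, 0, 0]
  ]
}}

```text
clock: 10.78
position: [0.48, -0.0905, 0.048]
ee_rot: [0.0, 0.944, -0.33, -0.0]
contact_force: [-0.5, -0.5, 0.0]
width: 0.0245
```

```bash
python3 -c "
from h import *
st(); snap('wrist','w10.png')"
```

```text
t 10.78 p [ 0.48   -0.0905  0.048 ] yaw -0.6717 tilt [-0.0003 -0.0002] F [-0.5 -0.5  0. ] M [-0.1   0.17  0.04] w 0.0245
```

View pics/w10.png

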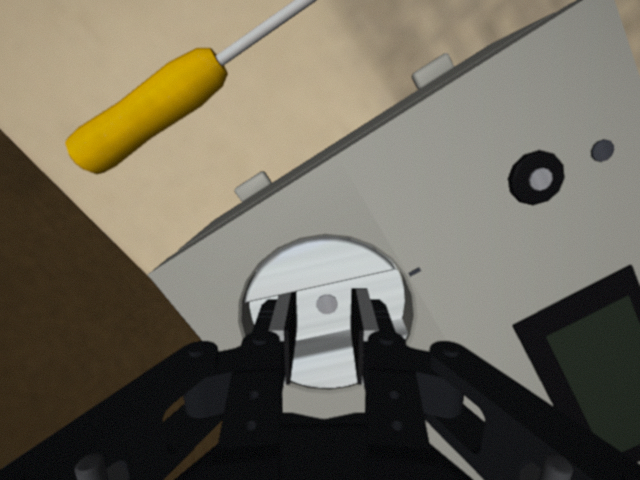

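The disc follows about 0.2 rad behind the fingers, as the play in the slot would give. I continue.

Emit:
{"method": "send_rows", "body": {
  "increments": [
    [0.28, 0, 0, 0, 0.15],
    [0.28, 0, 0, 0, 0.15],
    [0.28, 0, 0, 0, 0.15],
    [0.28, 0, 0, 0, 0.15],
    [0.28, 0, 0, 0, 0.15],
    [0.28, 0, 0, 0, 0.15],
    [0.28, 0, 0, 0, 0.15],
    [0.28, 0, 0, 0, 0]
  ]
}}

```text
clock: 11.82
position: [0.4808, -0.0902, 0.048]
ee_rot: [0.0, -0.652, 0.758, -0.0]
contact_force: [1.3, 0.6, -0.5]
width: 0.024
```

```bash
python3 -c "
from h import *
st(); snap('wrist','w11.png')"
```

```text
t 11.82 p [ 0.4808 -0.0902  0.048 ] yaw -1.7204 tilt [0.0009 0.0002] F [ 1.3  0.6 -0.5] M [ 0.14 -0.2   0.  ] w 0.024
```

View pics/w11.png

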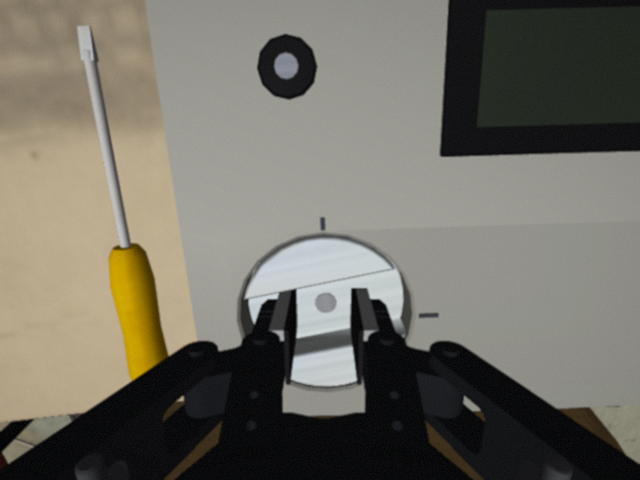

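Emit:
{"method": "send_rows", "body": {
  "increments": [
    [0.28, 0, 0, 0, 0.06],
    [0.28, 0, 0, 0, 0.06],
    [0.28, 0, 0, 0, 0.04],
    [0.28, 0, 0, 0, 0]
  ]
}}

```text
clock: 12.38
position: [0.4814, -0.0908, 0.0482]
ee_rot: [0.001, -0.59, 0.808, -0.001]
contact_force: [2.9, 0.3, -2.6]
width: 0.0237
```

```bash
python3 -c "
from h import *
st()"
```

```text
t 12.38 p [ 0.4814 -0.0908  0.0482] yaw -1.8804 tilt [ 0.0021 -0.0007] F [ 2.9  0.3 -2.6] M [ 0.11 -0.49  0.08] w 0.0237
```

Emit:
{"method": "send_rows", "body": {
  "increments": [
    [0.28, 0, 0, 0, 0.03],
    [0.28, 0, 0, 0, 0.02],
    [0.28, 0, 0, 0, 0]
  ]
}}

```text
clock: 12.75
position: [0.4813, -0.0908, 0.0483]
ee_rot: [0.001, -0.568, 0.823, -0.001]
contact_force: [4.9, 0.2, -2.9]
width: 0.024
```

```bash
python3 -c "
from h import *
st(); snap('wrist','w12.png')"
```

```text
t 12.75 p [ 0.4813 -0.0908  0.0483] yaw -1.9329 tilt [ 0.002  -0.0007] F [ 4.9  0.2 -2.9] M [-0.09 -0.84  0.14] w 0.024
```

View pics/w12.png

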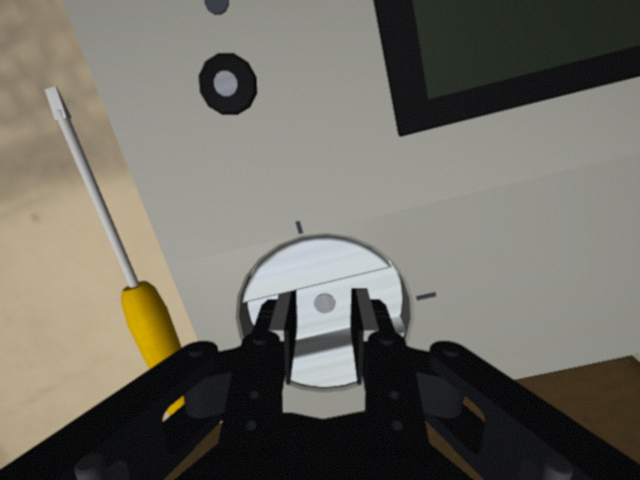

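```bash
python3 -c "
from h import *
w=manip.calibration('wrist');st()
f=lambda a,b,z:(lambda p,q:np.arctan2(q[1]-p[1],q[0]-p[0]))(onz(w,*a,z),onz(w,*b,z))
print('slot far edge yaw',f((247,300),(390,267),.0912)); print('LCD lower edge',f((402,135),(639,76),.0905)); print('left cover edge',f((68,0),(176,262),.0905))
"
python3 - <<'E'
import cv2
a=cv2.imread('pics/w12.png')[210:400,220:440]
cv2.imwrite('pics/w12z.png',cv2.resize(a,None,fx=3.2,fy=3.2,interpolation=cv2.INTER_CUBIC))
E
```

```text
t 12.8 p [ 0.4812 -0.0908  0.0482] yaw -1.9328 tilt [ 0.0019 -0.0007] F [ 5.3 -1.  -3. ] M [-0.08 -0.85  0.12] w 0.0241
slot far edge yaw -1.6865765780632245
LCD lower edge -1.6905027933175014
left cover edge 3.0427789530040306
```

View pics/w12z.png

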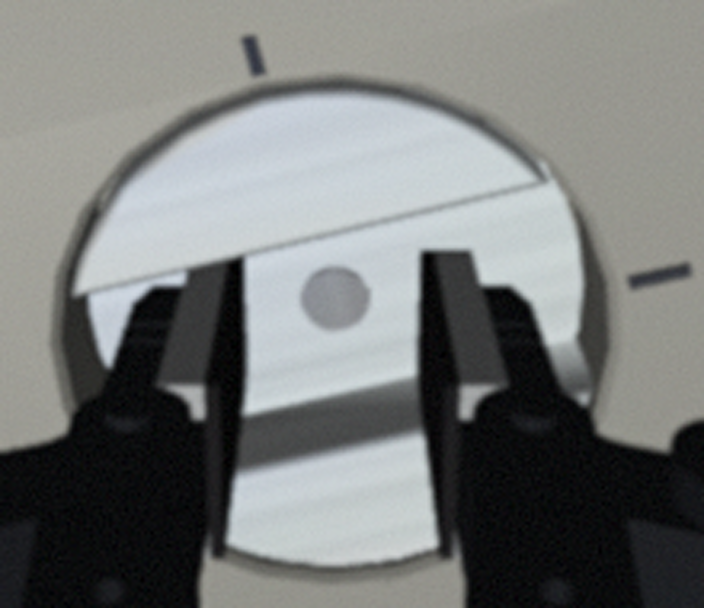

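Ray-casting gives a slot direction of −1.687 against −1.684 to −1.690 for the hinge line. The lag and the moment are growing, so the disc is at its stop. I give it one small extra nudge, then turn back to centre and withdraw.

Emit:
{"method": "send_rows", "body": {
  "increments": [
    [0.28, 0, 0, 0, 0.04],
    [0.28, 0, 0, 0, 0],
    [0.28, 0, 0, 0, -0.12],
    [0.28, 0, 0, 0, -0.17],
    [0.28, 0, 0, 0, 0]
  ]
}}

```text
clock: 13.42
position: [0.4783, -0.09, 0.0477]
ee_rot: [-0.001, -0.666, 0.746, 0.001]
contact_force: [-0.5, 0.5, 0.7]
width: 0.024
```

```bash
python3 -c "
from h import *
st()"
```

```text
t 13.43 p [ 0.4783 -0.09    0.0477] yaw -1.6848 tilt [-0.0037  0.0008] F [-0.5  0.5  0.7] M [0.03 0.05 0.01] w 0.024
```

Emit:
{"method": "send_rows", "body": {
  "increments": [
    [0.28, 0, 0, -0.01, 0],
    [0.28, 0, 0, -0.02, 0],
    [0.28, 0, 0, -0.04, 0],
    [0.28, 0, 0, -0.05, 0],
    [0.28, 0, 0, 0, 0]
  ]
}}

```text
clock: 14.05
position: [0.4829, -0.0914, 0.1726]
ee_rot: [0.002, -0.666, 0.746, -0.004]
contact_force: [-0.7, 0.1, 0.3]
width: 0.0238
```

```bash
python3 -c "
from h import *
st(); snap('wrist','w13.png'); snap('scene','s13.png')
a=cv2.imread('pics/s13.png')[200:360,220:430]
cv2.imwrite('pics/s13z.png',cv2.resize(a,None,fx=3.7,fy=3.7,interpolation=cv2.INTER_CUBIC))"
```

```text
t 14.05 p [ 0.4829 -0.0914  0.1726] yaw -1.6846 tilt [ 0.0085 -0.0031] F [-0.7  0.1  0.3] M [ 0.01  0.04 -0.02] w 0.0238
```

View pics/w13.png

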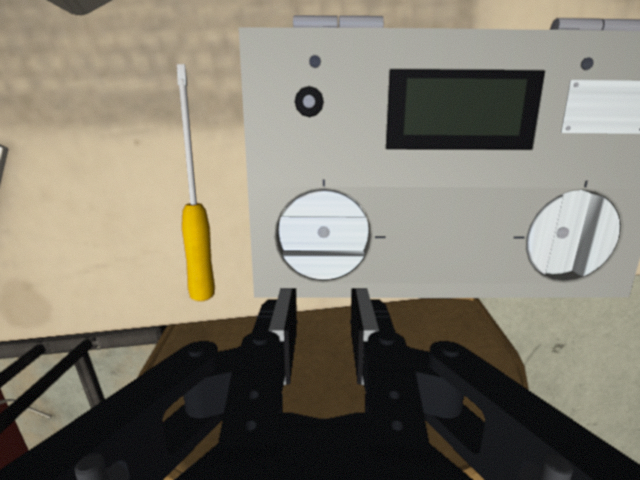

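View pics/s13z.png

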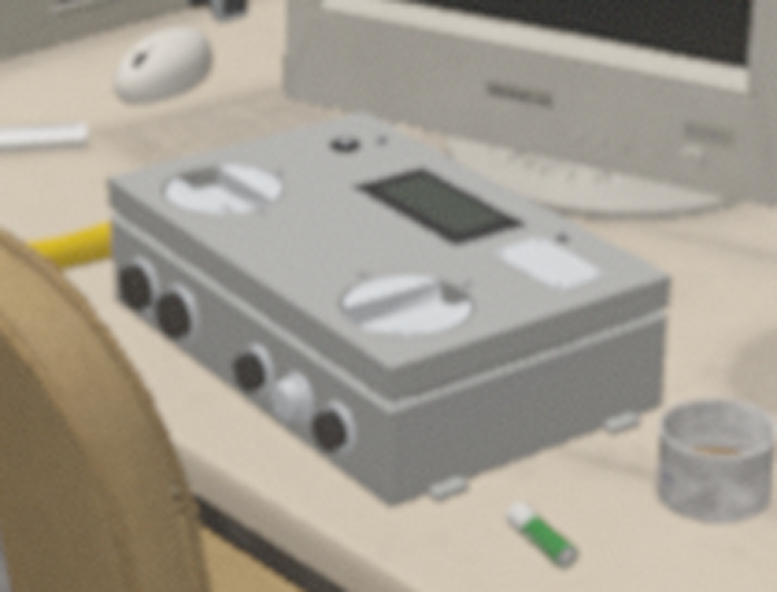

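The left slot is at (323,233), parallel to the LCD and hinge. The right disc is at (573,235), still free, so I measure its slot.

```bash
python3 - <<'E'
import cv2
a=cv2.imread('pics/w13.png')[170:300,510:640]
cv2.imwrite('pics/w13z.png',cv2.resize(a,None,fx=4.5,fy=4.5,interpolation=cv2.INTER_CUBIC))
E
python3 -c "
from h import *
to([.459,-.280,.17])"
```

```text
t 14.15 p [ 0.4799 -0.0904  0.1686] yaw -1.6841 tilt [ 0.0006 -0.0004] F [-0.3 -1.1 -0.2] M [0.01 0.   0.07] w 0.024
tool delta [ 0.1908 -0.0007 -0.0013]
```

View pics/w13z.png

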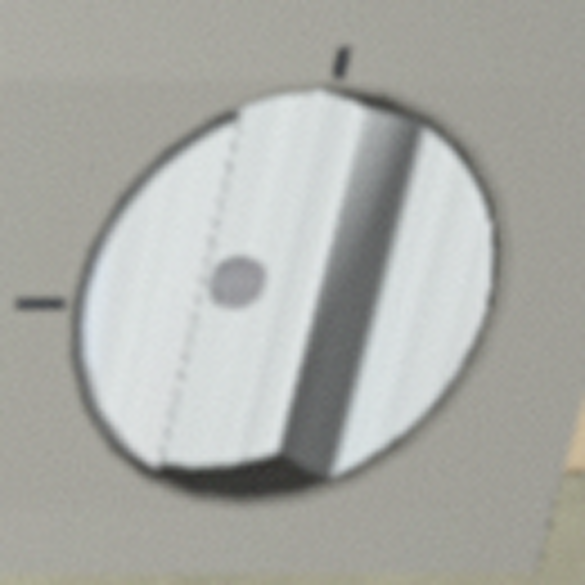

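```bash
python3 -c "
from h import *
w=manip.calibration('wrist');st()
f=lambda a,b,z:(lambda p,q:np.arctan2(q[1]-p[1],q[0]-p[0]))(onz(w,*(np.array(a)/4.5+[510,170]),z),onz(w,*(np.array(b)/4.5+[510,170]),z))
print(f((160,470),(240,115),.091),f((330,478),(422,130),.091),'case x via edge',f((536,560),(580,428),.091))
"
```

```text
t 14.15 p [ 0.4799 -0.0904  0.1686] yaw -1.6841 tilt [ 0.0006 -0.0004] F [-0.3 -1.1 -0.2] M [0.01 0.   0.07] w 0.024
-0.1376425632306876 -0.14258063352270767 case x via edge -0.16202814105011973
```

Emit:
{"method": "send_rows", "body": {
  "increments": [
    [0.28, 0.048, 0, 0, 0],
    [0.28, 0.048, 0, 0, 0],
    [0.28, 0.048, 0, 0, 0],
    [0.28, 0.047, -0.0007, 0, 0],
    [0.28, 0, 0, 0, -0.172],
    [0.28, 0, 0, 0, -0.172],
    [0.28, 0, 0, 0, -0.172],
    [0.28, 0, 0, 0, -0.172]
  ]
}}

```text
clock: 15.15
position: [0.4582, -0.2794, 0.166]
ee_rot: [-0.0, 0.88, -0.475, -0.002]
contact_force: [-0.4, -0.4, -0.0]
width: 0.0235
```

Emit:
{"method": "send_rows", "body": {
  "increments": [
    [0.28, 0, 0, 0, -0.172],
    [0.28, 0, 0, 0, -0.172],
    [0.28, 0, 0, 0, -0.172],
    [0.28, 0, 0, 0, -0.172],
    [0.28, 0, 0, 0, -0.168],
    [0.28, 0, 0, 0.045, 0],
    [0.28, 0, 0, 0.045, 0],
    [0.28, 0, 0, 0, 0]
  ]
}}

```text
clock: 16.15
position: [0.4557, -0.2773, 0.0737]
ee_rot: [-0.003, 0.998, -0.07, -0.005]
contact_force: [0.3, -0.4, 1.0]
width: 0.024
```

Emit:
{"method": "send_rows", "body": {
  "increments": [
    [0.28, 0, 0, 0, 0],
    [0.28, 0, 0, 0, 0]
  ]
}}

```text
clock: 16.4
position: [0.4607, -0.2812, 0.0797]
ee_rot: [0.001, 0.998, -0.069, 0.001]
contact_force: [0.6, -0.5, -0.2]
width: 0.024
```

```bash
python3 -c "
from h import *
to([.459,-.28,.077]); snap('wrist','w14.png')
a=cv2.imread('pics/w14.png')[190:390,220:420]
cv2.imwrite('pics/w14z.png',cv2.resize(a,None,fx=3,fy=3,interpolation=cv2.INTER_CUBIC))"
```

```text
t 16.4 p [ 0.4607 -0.2812  0.0797] yaw -0.1391 tilt [ 0.0026 -0.0022] F [ 0.6 -0.5 -0.2] M [-0.01 -0.03 -0.04] w 0.024
tool delta [-0.0019 -0.001   0.0027]
```

View pics/w14z.png

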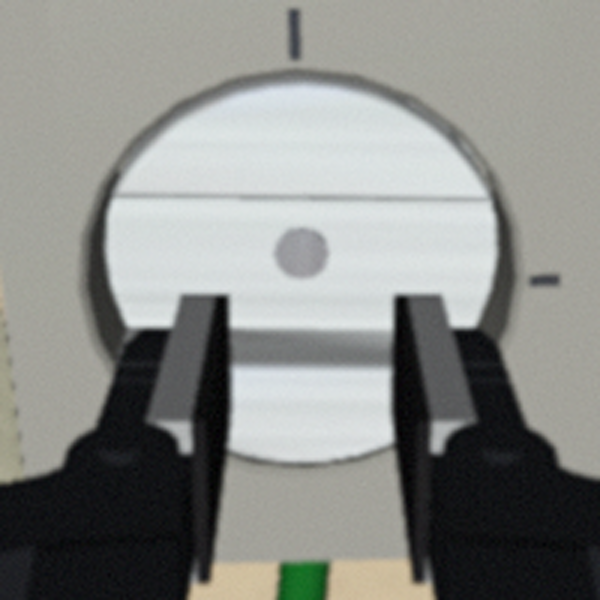

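Emit:
{"method": "send_rows", "body": {
  "increments": [
    [0.28, 0, 0, 0, 0],
    [0.28, 0, 0, 0, 0]
  ]
}}

```text
clock: 16.7
position: [0.4598, -0.2805, 0.0786]
ee_rot: [0.0, 0.998, -0.069, 0.0]
contact_force: [-0.1, 0.5, -0.8]
width: 0.0242
```

```bash
python3 -c "
from h import *
st(); w=manip.calibration('wrist'); snap('wrist','w15.png')
a=cv2.imread('pics/w15.png')[190:390,220:420]
cv2.imwrite('pics/w15z.png',cv2.resize(a,None,fx=3,fy=3,interpolation=cv2.INTER_CUBIC))"
```

```text
t 16.7 p [ 0.4598 -0.2805  0.0786] yaw -0.139 tilt [ 0.0009 -0.0008] F [-0.1  0.5 -0.8] M [ 0.01  0.03 -0.  ] w 0.0242
```

View pics/w15z.png

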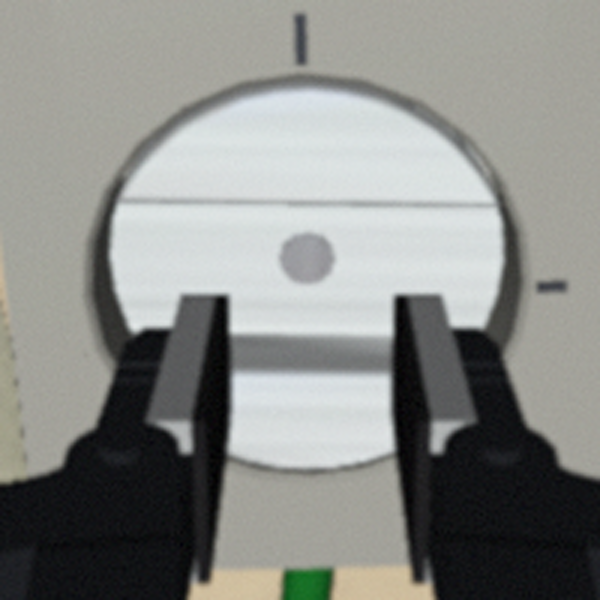

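```bash
python3 -c "
from h import *
w=manip.calibration('wrist'); s,R=st()
for u,v,z in ((322,257.7,.0905),(322,313.7,.0905),(322,275.7,.077)): print((R.T@(onz(w,u,v,z)-s['position'])).round(4))
"
```

```text
t 16.75 p [ 0.4597 -0.2804  0.0785] yaw -0.139 tilt [ 0.0006 -0.0006] F [ 0.2  0.1 -0.5] M [-0.   -0.06 -0.01] w 0.024
[-0.0001 -0.0167 -0.012 ]
[-0.0001  0.0136 -0.012 ]
[-0.0002 -0.0015  0.0015]
```

Emit:
{"method": "send_rows", "body": {
  "increments": [
    [0.28, -0.0005, -0.0015, 0, 0],
    [0.28, 0, 0, 0.01, 0],
    [0.28, 0, 0, 0.008, 0],
    [0.28, 0, 0, 0.006, 0],
    [0.28, 0, 0, 0.004, 0],
    [0.28, 0, 0, 0.003, 0],
    [0.28, 0, 0, 0, 0]
  ]
}}

```text
clock: 17.62
position: [0.4593, -0.2787, 0.0468]
ee_rot: [-0.0, 0.998, -0.069, -0.0]
contact_force: [0.1, -0.1, -0.3]
width: 0.0237
```

```bash
python3 -c "
from h import *
st(); snap('wrist','w16.png')
a=cv2.imread('pics/w16.png')[190:390,220:420]
cv2.imwrite('pics/w16z.png',cv2.resize(a,None,fx=2.5,fy=2.5,interpolation=cv2.INTER_CUBIC))"
```

```text
t 17.62 p [ 0.4593 -0.2787  0.0468] yaw -0.139 tilt [-0.0002  0.0001] F [ 0.1 -0.1 -0.3] M [-0.02 -0.03 -0.01] w 0.0237
```

View pics/w16z.png

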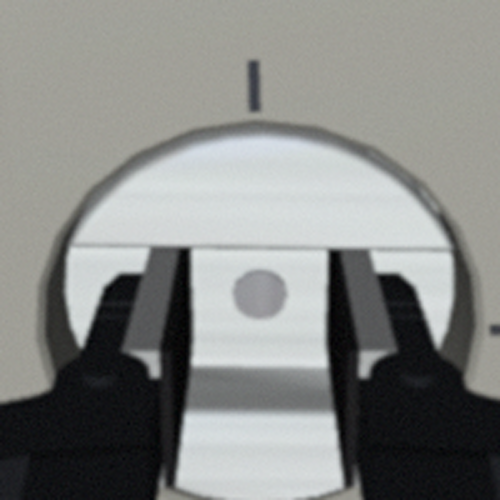

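The fingers are in the right slot, with their tips cut off by the far wall line in the view. Now I turn it.

Emit:
{"method": "send_rows", "body": {
  "increments": [
    [0.28, 0, 0, 0, 0.1],
    [0.28, 0, 0, 0, 0.12],
    [0.28, 0, 0, 0, 0.14],
    [0.28, 0, 0, 0, 0.14],
    [0.28, 0, 0, 0, 0.15],
    [0.28, 0, 0, 0, 0.15],
    [0.28, 0, 0, 0, 0.15]
  ]
}}

```text
clock: 18.55
position: [0.4586, -0.2792, 0.0472]
ee_rot: [0.001, 0.854, -0.52, -0.0]
contact_force: [-2.5, -0.6, 1.3]
width: 0.024
```

Emit:
{"method": "send_rows", "body": {
  "increments": [
    [0.28, 0, 0, 0, 0.15],
    [0.28, 0, 0, 0, 0.15],
    [0.28, 0, 0, 0, 0.15],
    [0.28, 0, 0, 0, 0.12],
    [0.28, 0, 0, 0, 0.1],
    [0.28, 0, 0, 0, 0.07],
    [0.28, 0, 0, 0, 0.05],
    [0.28, 0, 0, 0, 0]
  ]
}}

```text
clock: 19.55
position: [0.4593, -0.279, 0.0471]
ee_rot: [-0.0, -0.591, 0.807, -0.0]
contact_force: [0.4, -0.9, -1.7]
width: 0.0239
```

```bash
python3 -c "
from h import *
st(); snap('wrist','w17.png')"
```

```text
t 19.55 p [ 0.4593 -0.279   0.0471] yaw -1.8781 tilt [ 0.     -0.0006] F [ 0.4 -0.9 -1.7] M [-0.11  0.08  0.04] w 0.0239
```

View pics/w17.png

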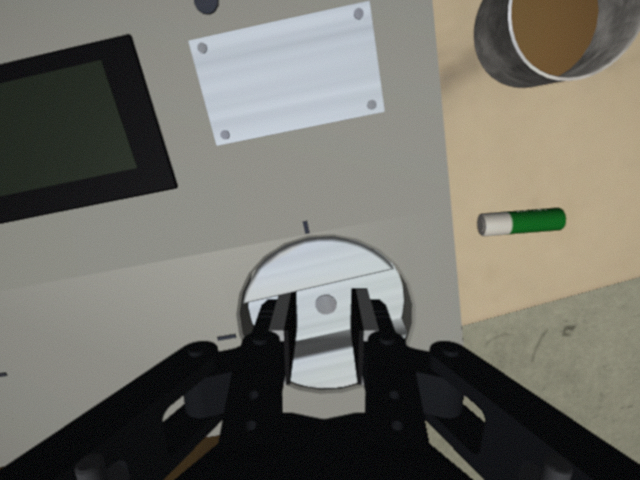

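Emit:
{"method": "send_rows", "body": {
  "increments": [
    [0.28, 0, 0, 0, 0.03],
    [0.28, 0, 0, 0, 0.03],
    [0.28, 0, 0, 0, 0.03],
    [0.28, 0, 0, 0, 0]
  ]
}}

```text
clock: 20.1
position: [0.4593, -0.2789, 0.0471]
ee_rot: [-0.0, -0.553, 0.833, -0.0]
contact_force: [-0.5, -1.1, -0.2]
width: 0.0242
```

```bash
python3 -c "
from h import *
st(); w=manip.calibration('wrist'); snap('wrist','w18.png')
a=cv2.imread('pics/w18.png')[210:400,220:440]
cv2.imwrite('pics/w18z.png',cv2.resize(a,None,fx=3.2,fy=3.2,interpolation=cv2.INTER_CUBIC))"
```

```text
t 20.1 p [ 0.4593 -0.2789  0.0471] yaw -1.9685 tilt [-0.0001 -0.0005] F [-0.5 -1.1 -0.2] M [-0.22  0.12  0.36] w 0.0242
```

View pics/w18z.png

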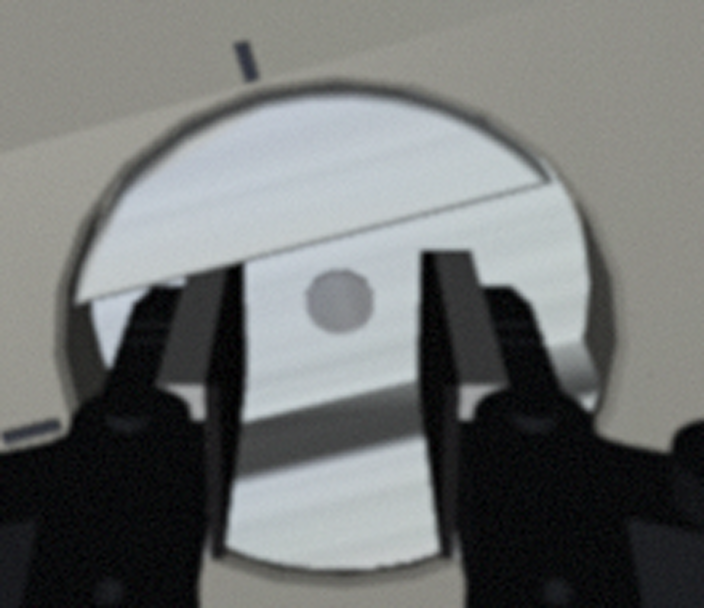

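```bash
python3 -c "
from h import *
w=manip.calibration('wrist')
p,q=[onz(w,*(np.array(a)/3.2+[220,210]),.09) for a in ((80,300),(545,181))]
print(np.arctan2(q[1]-p[1],q[0]-p[0]))"
```

```text
-1.6961915261603684
```

Emit:
{"method": "send_rows", "body": {
  "increments": [
    [0.28, 0, 0, 0, 0.02],
    [0.28, 0, 0, 0, 0],
    [0.28, 0, 0, 0, -0.1],
    [0.28, 0, 0, 0, -0.1],
    [0.28, 0, 0, 0, -0.1],
    [0.28, 0, 0, 0, 0],
    [0.28, 0, 0, -0.01, 0],
    [0.28, 0, 0, -0.02, 0]
  ]
}}

```text
clock: 21.15
position: [0.4589, -0.2783, 0.0772]
ee_rot: [0.0, -0.663, 0.748, 0.001]
contact_force: [0.6, 0.1, -0.4]
width: 0.0239
```

Emit:
{"method": "send_rows", "body": {
  "increments": [
    [0.28, 0, 0, -0.04, 0],
    [0.28, 0, 0, -0.05, 0],
    [0.28, 0, 0, -0.05, 0],
    [0.28, 0, 0.05, -0.03, 0],
    [0.28, 0, 0.05, 0, 0],
    [0.28, 0, 0, 0, 0],
    [0.28, 0, 0, 0, 0],
    [0.28, 0, 0, 0, 0]
  ]
}}

```text
clock: 22.15
position: [0.3609, -0.2672, 0.247]
ee_rot: [0.0, -0.664, 0.748, -0.0]
contact_force: [-0.6, 0.2, -0.2]
width: 0.0238
```

```bash
python3 -c "
from h import *
st(); snap('wrist','w19.png'); snap('scene','s19.png');snap('top','t19.png')
a=cv2.imread('pics/s19.png')[200:360,220:430]
cv2.imwrite('pics/s19z.png',cv2.resize(a,None,fx=3.7,fy=3.7,interpolation=cv2.INTER_CUBIC))"
```

```text
t 22.15 p [ 0.3609 -0.2672  0.247 ] yaw -1.6889 tilt [0.0005 0.    ] F [-0.6  0.2 -0.2] M [-0.02 -0.06  0.01] w 0.0238
```

View pics/w19.png

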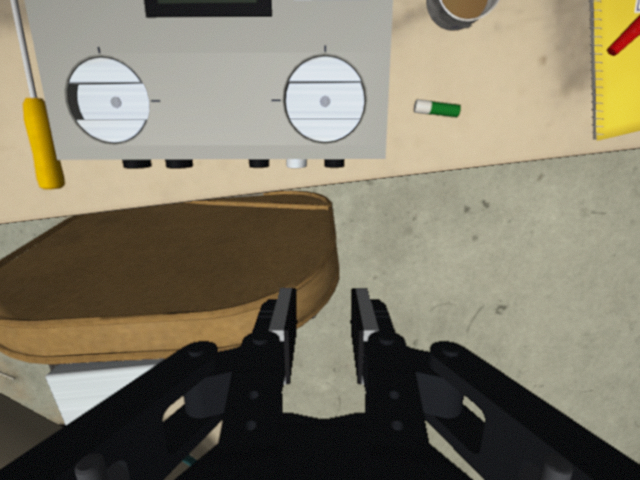

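View pics/s19z.png

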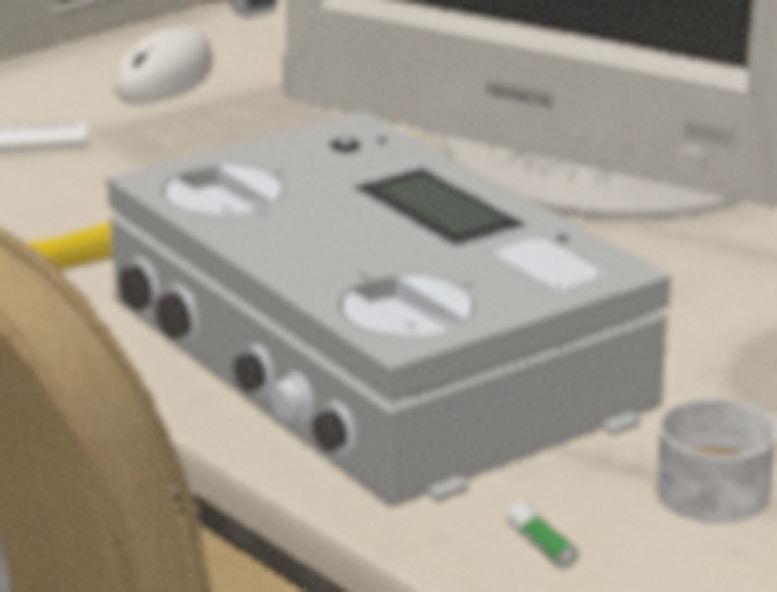

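View pics/t19.png

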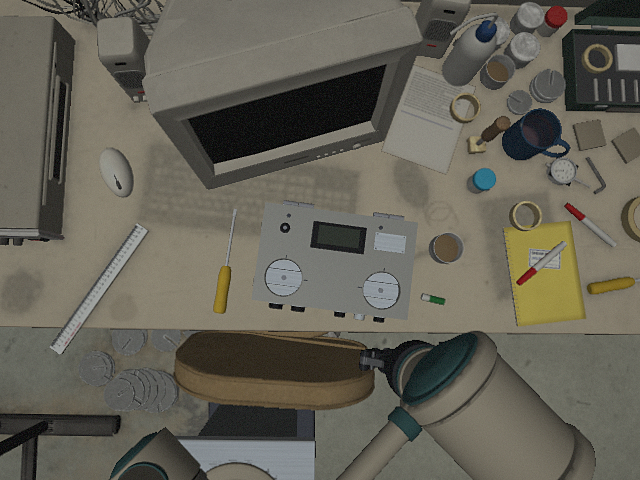

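```bash
python3 -c "
import cv2,numpy as np
im=cv2.imread('pics/w19.png')
cv2.imwrite('pics/w19z.png',np.vstack([cv2.resize(im[45:150,60:160],None,fx=4,fy=2.8,interpolation=cv2.INTER_CUBIC),cv2.resize(im[45:150,275:375],None,fx=4,fy=2.8,interpolation=cv2.INTER_CUBIC)]))"
```

```text
(no output)
```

View pics/w19z.png

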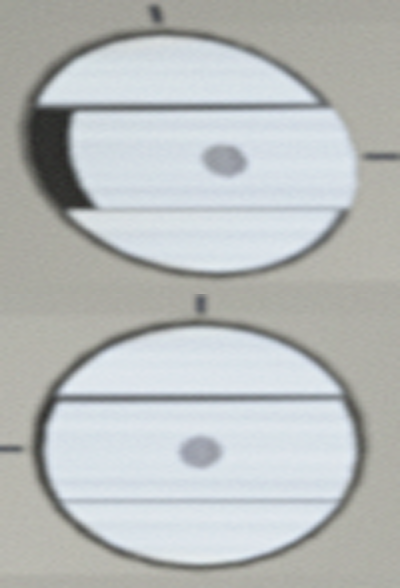

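Both slots look parallel to the hinge, but the left may be about 0.01 rad short. I'll fit the edges precisely.

```bash
cat > ln.py <<'E'
from h import *
def edge(g,x0,x1,y0,y1,dark=True):
    pts=[]
    for x in range(x0,x1):
        c=g[y0:y1,x].astype(float); wt=np.clip(np.median(c)-8-c,0,None) if dark else np.abs(np.diff(c))
        if wt.sum()>0: pts.append((x,y0+(wt*np.arange(len(wt))).sum()/wt.sum()+(0 if dark else .5)))
    p=np.array(pts); k=np.polyfit(p[:,0],p[:,1],1)
    for _ in range(3):
        r=np.abs(np.polyval(k,p[:,0])-p[:,1]); p2=p[r<max(.4,1.5*np.median(r))]; k=np.polyfit(p2[:,0],p2[:,1],1)
    return k,len(p2)
def yaw(w,k,x0,x1,z):
    p=onz(w,x0,np.polyval(k,x0),z);q=onz(w,x1,np.polyval(k,x1),z); return np.arctan2(q[1]-p[1],q[0]-p[0])
if __name__=='__main__':
    w=manip.calibration('wrist'); g=cv2.imread('pics/w19.png',0)
    for n,a in (('L',(76,138,78,89)),('R',(294,358,78,89)),('Lfar',(85,138,113,125)),('Rfar',(294,355,117,129))):
        k,m=edge(g,*a); print(n,k,m,yaw(w,k,a[0],a[1],.09))
    k,m=edge(g,190,245,153,165,False);print('front',k,m,yaw(w,k,190,245,.09))
E
python3 ln.py
```

```text
L [-1.01692429e-02  8.38525083e+01] 58 -1.6852881815212797
R [-5.88415253e-03  8.35962252e+01] 64 -1.6825891105933046
Lfar [-6.14280617e-03  1.20014335e+02] 53 -1.6873343631353295
Rfar [-6.74638485e-04  1.18698918e+02] 54 -1.6874740387101042
front [-1.34945912e-02  1.61475173e+02] 37 -1.6766862242016276
```

The two slots agree to within 0.003 rad, at −1.683 to −1.687 against about −1.684 for the hinge line. The case corner, tin, cell and screwdriver have the same pixel positions as before, and the arm is clear. I'm handing in.

```bash
python3 -c "
from h import *
st(); print(manip.sign_off())"
```

```text
t 22.3 p [ 0.3607 -0.267   0.2466] yaw -1.6885 tilt [-0.0004  0.0006] F [-0.5 -0.2 -0.5] M [ 0.   -0.02  0.02] w 0.0238
the job is handed in; nothing more can be done
None
```

The job is done and handed in at 22.3 s: the cover is shut and both fasteners are locked.

**What I did**
- I pushed the cover down at its front edge until the force reached about 21 N with almost no further travel.
- I set the fingertips in the left slot, then the right, and turned each a quarter turn clockwise to its stop.
- I then drew the arm clear.

**Last checks**
- **Slots:** both lie parallel to the hinge. They measured −1.683 to −1.687 rad, against about −1.684 expected.
- **Cover:** its joint looks even and closed in the scene picture.
- **Surroundings:** the case, cell, tin and screwdriver look unmoved. I compared these by eye, not by measurement.
- **Contact:** the robot was touching nothing when I handed in.

**What disagreed**
- The visible fingertips ended about 31 to 34 mm behind the reported TCP. I found this from the pictures and allowed for it.
- The wrist and top cameras differed by about 3 mm in y at the left slot. I lined up by the wrist view, and the fingers entered both slots without touching.
- The left stop showed more clearly in the measured angle than in the turning moment, which read only about 0.13 N m. The right stop read 0.36 N m.
- The last fit of the cover's front edge gave −1.677 rad, about 0.007 off the expected direction.

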